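Tip the wafer carton onto the opening board and slide it home

ROBOT

A 6-joint arm with a two-finger parallel gripper is mounted at the origin on the work surface. World frame = base frame: x ahead of the robot, y to its left, z up, the work surface at z = 0. Lengths are in mm, angles in rad, forces in N, time in s.
With the tool pointing down it reaches from about 400 to 925 mm from the base axis. Payload 12.5 kg.
Tool frame: the origin (TCP) lies between the finger pads; the fingertips stand 25 mm ahead of it and the grasp point (between the pads) lies 6 mm ahead of it; z points along the fingers, y is the line along which they close (so a half turn about z gives the same grasp; the last joint's range is limited). The gripper opens to 95 mm and grips with 3 to 60 N. Pads are 20 mm wide; open, the fingers measure 119 mm over their backs; the gripper's body (75 mm by 180 mm) begins 59 mm behind the grasp point.
Start: joints at [-1.347, 0.491, 1.559, -0, 1.092, -0.106], TCP at [202.431, -591.325, 239.661] pointing down, gripper open.
Joint ranges: [-3.1, 3.1], [-0.84, 2.19], [0.05, 2.79], [-1.13, 4.28], [0.06, 2.93], [-2.69, 2.69]. Speed limits (rad/s): [2.22, 2.22, 2.79, 3.14, 3.14, 3.14].

INTERFACE

Orientations are given as [roll, pitch, yaw] about the fixed x, y, z axes, in that order (R = Rz(yaw) Ry(pitch) Rx(roll)).
In Python, from cell import state, read_camera, job_done, cut_out gives the robot as it stands. The module is installed in compiled form; this text tells all that it offers.
- The arm moves only by the tool jog_arm, never from a script. Its argument "motion" is a list of rows, each a list of 2 entries, a list of its own where there are three numbers: the shift along the tool's x, y, z in mm, then the turn about the tool's z in rad. A call has 1 to 5 rows; each row is the pose to reach, as a shift and turn from the pose commanded when the call began, along the tool's axes at that moment; what a row does not reach only later rows make up. A row lasts 1/10 s, in which the tool goes at most 50 mm and 8.59 degrees, less where a joint would pass 70% of its speed; a pose out of reach is approached as far as the arm can. A call with a gripper value outside its range is refused whole. "grip" is the closure, from 0 (fully open) to 1 (shut), set as the call begins (left out, the last holds). The fingers move at their own pace and stop on an object; the grip force is fixed at half the most. Time passes only in rows, so rows that repeat a pose let the fingers close. It gives the time, the measured TCP pose, the force, the opening and the grip force at its end, in the units of the state.
- state(): the state, without advancing time (a new reading comes with each control period).
- read_camera(name): name is "side" or "top" or "wrist"; returns a dict with "img" (400x640x3 uint8, blue, green, red), "vertical_fov" (degrees; the focal length in pixels is half the picture's height over the tangent of half this angle, whatever the lens; pixels are square), "cx", "cy" (the principal point, pixels), "extrinsics" (4x4, takes a point from camera to world coordinates). Camera axes: x right, y up, looking along -z (the intrinsics and any distortion apply to the point x, -y, -z); pixel columns grow to the right and rows downward; lengths in mm; the calibration is good to about 2 mm. A picture is of the moment at which its call begins. There is no depth.
- job_done(): hands the job in; it is judged then, once.
Trained networks look in a picture, given as the dict that the camera call returned (one of the last four; its "shot" number tells which), for a name from the list of things; names that differ only in an ending like _2 or _b are one class to them, and where a whole thing is asked for, a point or a joint stands for the part that bears it (a point fixed in the world has none). Each returns a list of dicts, best first, with "p" (0 to 1); they miss things now and then, are a little off and sometimes report something else, mostly with a low value. They report only what shows in the picture. A call takes as long as a camera call. They do not tell look-alikes from the thing itself.
- cut_out(name, picture): "region" (400x640 bool, what is visible of it) and "box" ([left, top, right, bottom] in pixels, round what is visible of it).
The state is a dict: "t": time; "joints": joint angles; "qvel": joint speeds; "tau": joint torques, N m; "eef_pos": TCP position; "tcp_rot": TCP orientation; "ft_force": force on the tool from outside, world axes, zero at the start; "moment": the same for the moment, N m; "opening": opening from 0.0 (shut) to 1.0 (fully open); "grip_force": force on a finger pad.
Only numpy, scipy, OpenCV 4.12 (cv2) and the standard library are available. Lean on these libraries where they do the work, as an engineer would, in place of code of your own. Each camera call takes 0.05 s, during which the arm holds its last target. There are 200 camera calls.

TASK

Tip over the tall carton standing on the white board by pushing it high up with the fingertips, so that it falls flat into the painted outline with its round window on top. Then, with the fingertips on its foot end, push it along until its top end is flat against the steel stop and all of it lies inside the outline. Do not grasp or lift it, leave the other things beside the board where they are, and finish with the hand clear.

Things in the scene. Friction and masses are not known exactly. Their poses are not given: they have to be found in the camera images.
- board: Opening board fixed to the counter: rigid white plastic plate 380 (x) x 200 (y) x 5 mm thick. Origin: centre of its underside, on the counter. Its x axis runs from the end where the tall carton stands towards the steel stop; z up. The dark painted outline lies in front of the stop: near line at x = -60 mm, side lines at y = +70 and -70 mm, fourth side the stop's face.
- stop_face (a point): Middle of the face of the steel stop bar that looks towards the carton, at board x = +145 mm, 17.5 mm above the counter. The bar is fixed across the board, 160 mm wide (y), 20 mm thick, its top 30 mm above the counter.
- carton: The tall wafer carton: closed rigid cardboard box, loose, 50 (x) x 80 (y) x 180 mm (z), 0.18 to 0.35 kg, evenly spread. Origin: centre of its foot. It starts standing on the board 7 to 30 mm short of the near line, within 3.5 degrees and 8 mm of the board's axis. Its x axis points to the outline; the face at x = -25 mm bears a round pale window. It falls by itself once it leans over 16 degrees.
- carton_centre (a point): Centre of the tall carton's volume (90 mm above its foot).
- carton_top (a point): Centre of the tall carton's 50 x 80 mm top end. After a clean fall it lies 20 to 60 mm short of the stop.
- carton_foot (a point): Centre of the tall carton's 50 x 80 mm foot end; after the fall this end still sticks out over the near line.
- carton_window (a point): Centre of the round window on the tall carton's face, 105 mm above its foot; 55 mm above the counter when the carton lies with the window up.
- small_carton: Bystander beside the board: the squat carton, cardboard, 50 x 75 x 95 mm, standing; origin: centre of its underside.
- sauce: Bystander beside the board: sauce bottle, white plastic with black cap, 62 mm wide, 170 mm tall, standing; origin: centre of its underside.
- coin_jar: Bystander beside the board: glass coin jar with steel lid, 72 mm wide, 105 mm tall, standing; origin: centre of its underside.
- paper_cup: Bystander beside the board: empty paper cup, 76 mm wide at the rim, 75 mm tall, standing; origin: centre of its underside.
- topping_tub: Bystander beside the board: round lidded topping tub, 80 mm wide, 70 mm tall, standing; origin: centre of its underside.
There are look-alikes about, which are no part of the job. Leave any blue or red look-alike of the carton alone.

How it is judged (in metres and radians):
On the way, in this order (a step that is already met when the one before it is completed fails the run):
1. the tall carton lies flat in the outline, window up, at rest, its foot end still over the near line (angle between carton's own z axis and vertical between 1.5 and 1.64 rad and height (world z) of carton_window above 0.045 m and height (world z) of carton_centre below 0.04 m and y of carton_top in the frame of board between -0.029 and 0.029 m and y of carton_foot in the frame of board between -0.029 and 0.029 m and linear speed of carton below 0.01 m/s and angular speed of carton below 0.1 rad/s and x of carton_centre in the frame of board between -0.03 and 0.046 m), for 0.2 s.
2. the lying carton's top end is against the stop, all of it inside the outline (angle between carton's own z axis and vertical between 1.5 and 1.64 rad and height (world z) of carton_window above 0.045 m and height (world z) of carton_centre below 0.04 m and y of carton_top in the frame of board between -0.029 and 0.029 m and y of carton_foot in the frame of board between -0.029 and 0.029 m and x of carton_top in the frame of board above 0.137 m and angle between the z axis of carton and the x axis of board, either way round below 0.12 rad), for 0.2 s.
At the end, for the whole second after the job is handed in: The tall carton lies flat on the board at rest (within 4 degrees), window up, inside the outline (its end centres within 29 mm of the board's centre line), its top end within 8 mm of the stop's face and square to it within about 7 degrees (all of step 2 and linear speed of carton below 0.01 m/s and angular speed of carton below 0.1 rad/s); the robot touches nothing.
It fails at once if the tall carton is lifted or carried (height (world z) of carton_centre above 0.112 m or (angle between carton's own z axis and vertical above 1.3 rad and height (world z) of carton_centre above 0.068 m)).
It fails at once if the standing tall carton is pushed with the fingertips far below its middle (force over 1 N) (angle between carton's own z axis and vertical below 0.12 rad and contact force between the fingers and carton above 1 N and z of the grasp point in the frame of carton below 0.07 m).
It fails at once if a bystander beside the board is moved more than 20 mm or tipped (distance of any of small_carton, sauce, coin_jar, paper_cup, topping_tub from where it was at the start of the episode above 0.02 m or angle between any of small_carton, sauce, coin_jar, paper_cup, topping_tub's own z axis and vertical above 0.35 rad).
It also fails if it takes over 42 s, if anything falls off the work surface, if the arm or the gripper's body presses on something with over 40 N, if the wrist force passes 120 N, or if a joint passes its speed limit or range.

## Working session

There is one attempt and no reset: what is moved stays moved. The work goes in short steps, Python scripts to look and compute and a tool call to move; the robot and the scene stay as the last step left them, time stands still between calls to the robot, and variables do not carry over. Pictures are saved under pics/ and viewed, at most 10 in all, crops included, and the job is handed in when it is done.

Besides the shell and the picture viewer there is one more tool, called after "Emit:" by a JSON object that holds its "method" and its "body", one argument or row to a line. jog_arm: Moves the arm, as the interface text tells. Its arguments: {"type":"object","properties":{"motion":{"type":"array"},"grip":{"type":"number"}},"required":["motion"]}

```bash
mkdir -p pics; cat > h.py <<'E'
import numpy as np, cv2
from cell import state, read_camera, job_done, cut_out
def K(p):
    f=p["img"].shape[0]/2/np.tan(np.radians(p["vertical_fov"])/2); return f,p["cx"],p["cy"]
def ray(p,u,v):
    f,cx,cy=K(p); E=np.array(p["extrinsics"]); d=E[:3,:3]@np.array([(u-cx)/f,-(v-cy)/f,-1]); return E[:3,3],d
def onz(p,u,v,z):
    o,d=ray(p,u,v); return o+d*(z-o[2])/d[2]
def proj(p,X):
    f,cx,cy=K(p); E=np.array(p["extrinsics"]); c=E[:3,:3].T@(np.array(X)-E[:3,3]); return np.array([cx-f*c[0]/c[2],cy+f*c[1]/c[2]])
E
python3 - <<'E'
from h import *
s=state();print(s)
ims=[]
for n in("side","top"):
    p=read_camera(n);cv2.imwrite(f"pics/{n}0.png",p["img"]);print(n,{k:v for k,v in p.items() if k!="img"})
    for o in("board","carton","small_carton","sauce","coin_jar","paper_cup","topping_tub"):
        print(o,[(round(r["p"],2),r["box"]) for r in cut_out(o,p)])
E
```

```text
{'t': 0.0, 'joints': array([-1.34658930e+00,  4.91548983e-01,  1.55947643e+00, -3.29305305e-05,
        1.09172273e+00, -1.05623588e-01]), 'qvel': array([ 5.43559754e-06,  1.43027409e-03, -1.00040553e-03,  2.55862580e-04,
        5.99233073e-04, -3.49330660e-04]), 'tau': array([-3.07533512e-03, -6.12650728e+01, -2.58185202e+01,  6.91750715e-02,
        4.82184766e-02, -8.04872047e-05]), 'eef_pos': array([ 202.37469839, -591.07931878,  239.05902169]), 'tcp_rot': array([-3.14044052e+00, -9.27775100e-05,  3.29845757e-01]), 'ft_force': array([ 0.67117831,  0.01071004, -0.04965139]), 'moment': array([ 0.03141539, -0.04529936,  0.02106164]), 'grip_force': 0.0, 'opening': 1.004370460477167}
side {'vertical_fov': 42.86747106537828, 'cx': 315.3086948975461, 'cy': 198.97134789461404, 'extrinsics': array([[ 6.95298314e-01, -4.03031166e-01,  5.95084980e-01,
         1.26964193e+03],
       [ 7.18625291e-01,  3.76313981e-01, -5.84778145e-01,
        -7.10886130e+02],
       [ 1.17450197e-02,  8.34238375e-01,  5.51278866e-01,
         8.02178232e+02],
       [ 0.00000000e+00,  0.00000000e+00,  0.0
[... 743 characters left out ...]
e-02,
        -1.60044529e+01],
       [ 1.04580006e-02,  4.95672295e-02,  9.98716036e-01,
         1.13462289e+03],
       [ 0.00000000e+00,  0.00000000e+00,  0.00000000e+00,
         1.00000000e+00]]), 'shot': 2}
board [(0.55, [265.6, 178.8, 397.4, 248.7]), (0.43, [263.9, 253.1, 293.5, 277.2])]
carton [(0.96, [365.2, 268.0, 401.2, 311.2]), (0.92, [410.1, 251.7, 450.0, 291.9]), (0.73, [359.8, 201.3, 384.4, 230.3])]
small_carton [(0.6, [316.8, 134.6, 339.9, 170.0])]
sauce [(0.63, [370.8, 144.6, 397.4, 172.5])]
coin_jar [(0.89, [316.6, 259.1, 336.2, 286.6]), (0.68, [356.1, 195.7, 386.4, 232.7])]
paper_cup [(0.7, [266.4, 250.6, 292.5, 280.3])]
topping_tub [(0.94, [259.8, 142.4, 291.3, 169.2])]
```

View pics/side0.png

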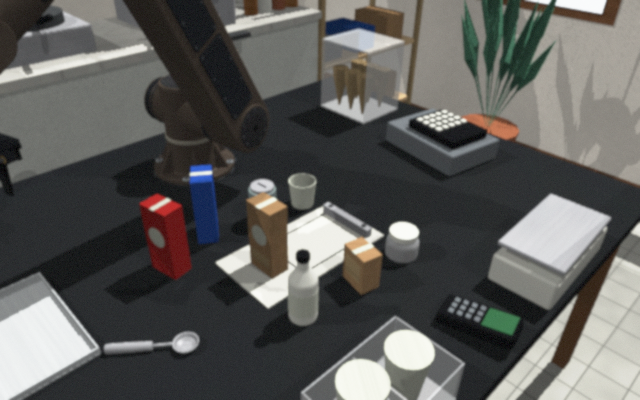

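View pics/top0.png

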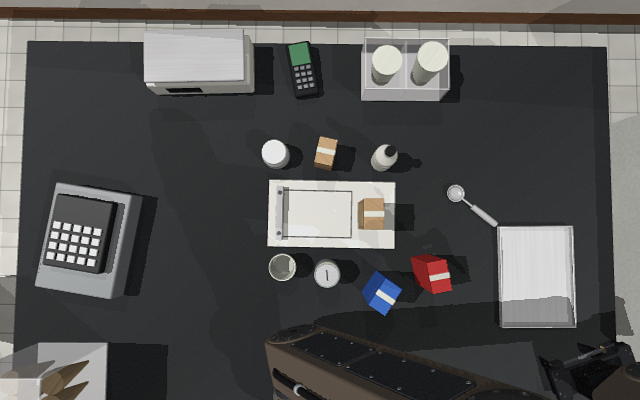

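The side view shows three tall cartons: blue (205,203), red (165,237) and brown (267,235). The brown one stands on the white board with a window on the face away from the stop, so it fits the description. The top view shows it at (372,214), with the stop bar at (279,213). Next: an enlarged crop and measurements.

```bash
python3 - <<'E'
from h import *
p=read_camera("top")
c=p["img"][120:310,235:455]
cv2.imwrite("pics/crop1.png",cv2.resize(c,None,fx=3.6,fy=3.1,interpolation=cv2.INTER_CUBIC)[:590])
hsv=cv2.cvtColor(p["img"],cv2.COLOR_BGR2HSV)
m=((hsv[...,1]<40)&(hsv[...,2]>150)).astype(np.uint8)
m[:176]=0;m[252:]=0;m[:,:264]=0;m[:,400:]=0
pts=np.argwhere(m)[:,::-1].astype(np.float32)
P=np.array([onz(p,u,v,5)[:2] for u,v in pts],np.float32)
r=cv2.minAreaRect(P);print("board",r,cv2.boxPoints(r))
for z,lo in((185,0),):
  b=((hsv[...,1]>60)&(hsv[...,0]>5)&(hsv[...,0]<25)).astype(np.uint8); b[:195]=0;b[236:]=0;b[:,:350]=0;b[:,396:]=0
  ys,xs=np.nonzero(b);print(xs.min(),xs.max(),ys.min(),ys.max())
  print(onz(p,xs.min(),ys.min(),z),onz(p,xs.max(),ys.max(),z))
for n,z in(("small_carton",95),("sauce",170),("coin_jar",105),("paper_cup",75),("topping_tub",70)):
    b=cut_out(n,p)[0]["box"];print(n,onz(p,(b[0]+b[2])/2,(b[1]+b[3])/2,z*.8))
for r in cut_out("carton",p):
    b=r["box"];print("cart",r["p"],onz(p,b[0],b[1],185),onz(p,b[2],b[3],185))
E
```

```text
board ((544.9846801757812, -40.58616638183594), (379.9563903808594, 200.42526245117188), 89.23811340332031) [[ 442.25476 -229.21503]
 [ 642.66235 -231.8801 ]
 [ 647.7146   148.0427 ]
 [ 447.307    150.70776]]
358 383 198 229
[ 579.78248604 -105.07627264  185.        ] [ 501.43247638 -168.65195442  185.        ]
small_carton [711.32914867 -20.67247624  76.        ]Traceback (most recent call last):
  File "<stdin>", line 16, in <module>
IndexError: list index out of range
```

View pics/crop1.png

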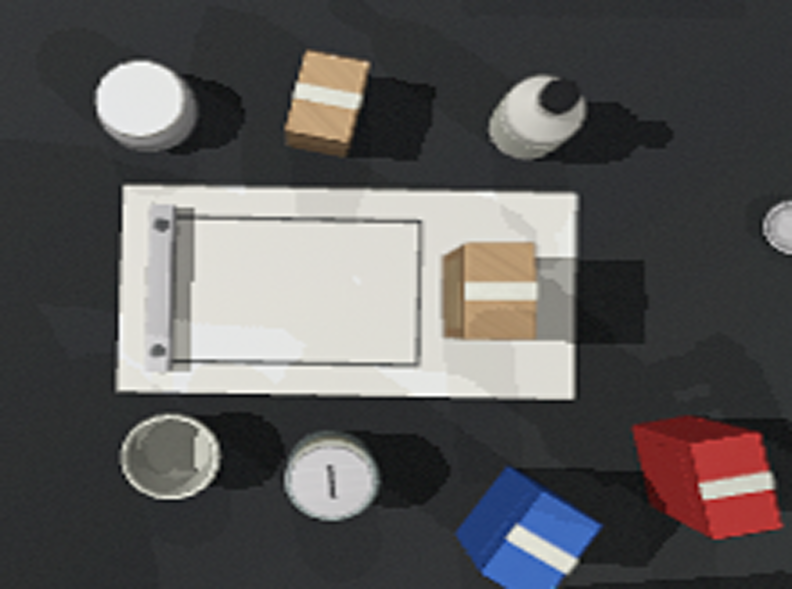

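The crop confirms it: the brown carton's top face is at crop (463–536, 241–339). Its long side faces the stop bar, nearly square to the board. Red (710,480) and blue (530,540) are look-alikes, off the board. Now I'll refine the pose with a silhouette fit in both cameras.

```bash
cat >> h.py <<'E'
BC=np.array([545.0,-40.6]);BY=np.radians(89.24);BX=np.array([np.cos(BY),np.sin(BY)]);BYv=np.array([-np.sin(BY),np.cos(BY)])
def b2w(x,y): return BC+x*BX+y*BYv
def w2b(P): d=np.array(P)[:2]-BC; return np.array([d@BX,d@BYv])
def hull(p,x,y,yaw,dx,dy,dz,z0=5):
    c,s=np.cos(yaw),np.sin(yaw)
    q=[proj(p,[x+c*a*dx/2-s*b*dy/2,y+s*a*dx/2+c*b*dy/2,z]) for a in(-1,1) for b in(-1,1) for z in(z0,z0+dz)]
    return cv2.convexHull(np.array(q,np.float32))
def fit(pics_masks,x0,dims,S=8):
    from scipy.optimize import minimize
    def cost(v):
        t=0
        for p,m in pics_masks:
            M=np.zeros((400*1,640),np.float32); h=hull(p,*v,*dims)
            big=np.zeros((1600,2560),np.uint8); cv2.fillPoly(big,[np.round((h+.5)*4*16-8).astype(np.int32)],255,shift=4)
            M=cv2.resize(big,(640,400),interpolation=cv2.INTER_AREA)/255.
            t+=np.abs(M-m).sum()
        return t
    r=minimize(cost,x0,method="Nelder-Mead",options=dict(initial_simplex=[x0,np.add(x0,[S,0,0]),np.add(x0,[0,S,0]),np.add(x0,[0,0,.05])],xatol=.1,fatol=.3))
    return r.x,r.fun
E
python3 - <<'E'
from h import *
pm=[]
for n,tgt in(("top",(372,214)),("side",(267,235))):
    p=read_camera(n)
    for r in cut_out("carton",p):
        if r["region"][tgt[1],tgt[0]]: pm.append((p,r["region"].astype(float)));print(n,r["p"],r["box"]);break
    if n=="top":
      for k,z in(("sauce",140),("coin_jar",100),("paper_cup",70),("topping_tub",65),("carton",185),("small_carton",90)):
        print(k,[(round(r["p"],2),onz(p,(r["box"][0]+r["box"][2])/2,(r["box"][1]+r["box"][3])/2,z).round()) for r in cut_out(k,p)])
a=np.array([onz(pm[0][0] if pm else p,235+u/3.6,120+v/3.1,185) for u,v in((465,243),(535,241),(536,339),(462,339))]);print(a.round(1),a.mean(0),w2b(a.mean(0)))
for sel in(pm,pm[:1],pm[1:]):
    if sel:
        v,c=fit(sel,np.array([545.,-135,1.55]),(50,80,180));print(v,c,w2b(v),np.degrees(v[2]-BY))
E
```

```text
top 0.69 [361.1, 201.7, 386.7, 228.8]
sauce [(0.59, array([ 692., -180.,  140.])), (0.28, array([388., -28., 140.]))]
coin_jar [(0.61, array([380., -28., 100.]))]
paper_cup [(0.61, array([542., -31.,  70.])), (0.56, array([396., 107.,  70.]))]
topping_tub [(0.82, array([712., 119.,  65.])), (0.53, array([ 541., -148.,   65.]))]
carton [(0.69, array([ 536., -146.,  185.])), (0.65, array([ 350., -169.,  185.])), (0.64, array([ 390., -286.,  185.]))]
small_carton [(0.7, array([710., -25.,  90.])), (0.26, array([ 537., -150.,   90.]))]
side 0.7 [245.5, 189.5, 292.2, 279.0]
[[ 578.9 -120.8  185. ]
 [ 580.9 -170.3  185. ]
 [ 500.5 -170.9  185. ]
 [ 500.2 -118.7  185. ]] [ 540.14238932 -145.19085906  185.        ] [-104.64608987    3.46987833]
[ 540.97758704 -144.36344965    1.58334375] 134.28235294117647 [-103.80767509    2.64572894] 1.4789142365818608
[ 540.76292177 -145.18789627    1.5954655 ] 48.31372549019608 [-104.63489653    2.84943978] 2.1734392290310076
[ 541.26012102 -144.18074586    1.59302757] 77.58039215686274 [-103.62123981    2.36564322] 2.0337562514117846
```

Emit:
{"method": "jog_arm", "body": {
  "motion": [
    [[40,-22,-4],-0.12],
    [[80,-44,-8],-0.24],
    [[120,-65,-12],-0.36],
    [[160,-87,-16],-0.48],
    [[200,-108,-20],-0.6]
  ],
  "grip": 0.5
}}

```text
t: 1.95
eef_pos: [357.6, -422.9, 260.0]
tcp_rot: [3.141, 0.0, 0.935]
ft_force: [-0.0, -0.9, 0.8]
opening: 0.635
grip_force: 0.0
```

Emit:
{"method": "jog_arm", "body": {
  "motion": [
    [[48,6,0],-0.13],
    [[96,11,0],-0.26],
    [[144,16,0],-0.39],
    [[192,21,0],-0.52],
    [[240,26,0],-0.645]
  ],
  "grip": 0.5
}}

```text
t: 2.45
eef_pos: [522.2, -245.9, 259.9]
tcp_rot: [3.141, 0.0, 1.58]
ft_force: [-0.6, 0.1, -0.0]
opening: 0.501
grip_force: 0.0
```

Emit:
{"method": "jog_arm", "body": {
  "motion": [
    [[8,8,20],0],
    [[15,15,45],0],
    [[22,19,70],0],
    [[26,19,80],0],
    [[26,19,80],0]
  ]
}}

```text
t: 2.95
eef_pos: [539.5, -221.0, 178.7]
tcp_rot: [-3.139, -0.001, 1.575]
ft_force: [-0.4, -0.8, 0.1]
opening: 0.499
grip_force: 0.0
```

```bash
python3 - <<'E'
from h import *
p=read_camera("wrist"); q=read_camera("side")
cv2.imwrite("pics/w1.png",np.hstack([p["img"][:, :400],cv2.resize(q["img"][120:320,140:340],(400,400),interpolation=cv2.INTER_CUBIC)]))
print(state()["eef_pos"],state()["ft_force"])
E
```

```text
[ 540.11881429 -221.94492263  180.53024291] [0.13785988 0.41899806 0.89449417]
```

View pics/w1.png

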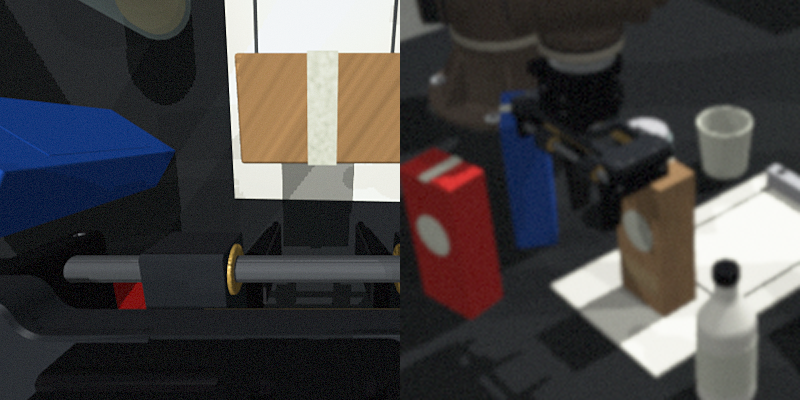

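The hand is squared up behind the brown carton, whose top face is level at wrist rows 53–162. Both look-alikes are clear of it. Now the tip-over push.

Emit:
{"method": "jog_arm", "body": {
  "motion": [
    [[16,1,0],0],
    [[32,1,0],0],
    [[40,1,0],0],
    [[47,1,0],0],
    [[54,1,0],0]
  ]
}}

```text
t: 3.55
eef_pos: [540.9, -166.8, 180.0]
tcp_rot: [3.141, 0.0, 1.575]
ft_force: [-0.1, -0.2, -0.3]
opening: 0.498
grip_force: 0.2
```

Emit:
{"method": "jog_arm", "body": {
  "motion": [
    [[10,0,0],0],
    [[20,0,0],0],
    [[30,0,0],0],
    [[40,0,0],0],
    [[48,0,0],0]
  ]
}}

```text
t: 4.05
eef_pos: [540.5, -118.5, 179.6]
tcp_rot: [-3.142, 0.0, 1.575]
ft_force: [0.0, 0.3, 1.0]
opening: 0.501
grip_force: 0.0
```

```bash
python3 - <<'E'
from h import *
q=read_camera("side")
cv2.imwrite("pics/s2.png",cv2.resize(q["img"][140:320,180:400],None,fx=3,fy=3,interpolation=cv2.INTER_CUBIC))
E
```

```text
(no output)
```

View pics/s2.png

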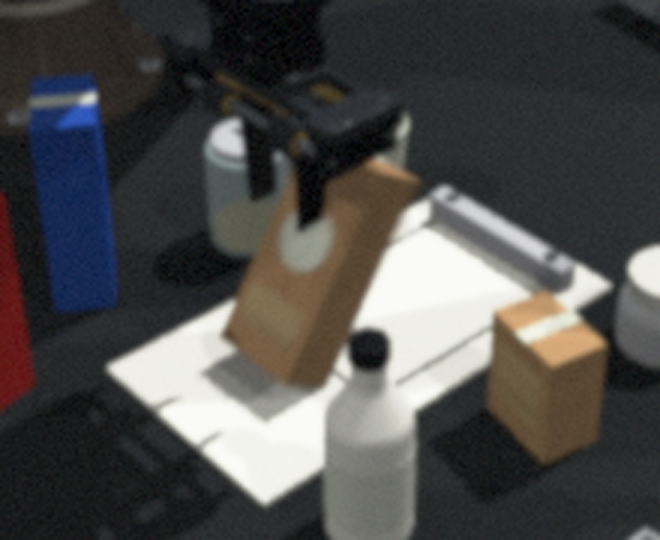

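The carton leans about 25–30° towards the stop, pivoting on its front edge. It's past balance and falling, so I'll let it go and then back off.

Emit:
{"method": "jog_arm", "body": {
  "motion": [
    [[0,0,0],0],
    [[-10,0,0],0],
    [[-40,0,0],0],
    [[-80,0,0],0],
    [[-110,0,0],0]
  ]
}}

```text
t: 4.6
eef_pos: [540.8, -232.3, 179.7]
tcp_rot: [3.141, 0.001, 1.574]
ft_force: [0.7, 0.1, 0.3]
opening: 0.501
grip_force: 0.0
```

Emit:
{"method": "jog_arm", "body": {
  "motion": [
    [[-10,0,0],0],
    [[-20,0,0],0],
    [[-25,0,0],0],
    [[-25,0,0],0],
    [[-25,0,0],0]
  ]
}}

```text
t: 5.1
eef_pos: [541.1, -253.8, 179.7]
tcp_rot: [-3.142, -0.0, 1.576]
ft_force: [0.8, -0.1, -0.9]
opening: 0.501
grip_force: 0.0
```

```bash
python3 - <<'E'
from h import *
p=read_camera("top");q=read_camera("side")
cv2.imwrite("pics/s3.png",np.hstack([cv2.resize(p["img"][165:265,255:405],None,fx=2.6,fy=4,interpolation=cv2.INTER_CUBIC),cv2.resize(q["img"][160:320,200:400],(400,400),interpolation=cv2.INTER_CUBIC)]))
for pm in([(x,r["region"].astype(float))] for x in(p,q) for r in cut_out("carton",x)):
    v,c=fit(pm,np.array([541.,-35,1.58]),(180,80,50))
    if c<400: print(v,c,w2b(v),np.degrees(v[2]-BY))
print(state()["eef_pos"],state()["t"])
E
```

```text
[539.66274602 -20.93724227   1.56382378] 92.08627450980391 [19.59023401  5.5975935 ] 0.36050271622146596
[538.22149968 -18.10989524   1.57733694] 223.94901960784313 [22.39821546  7.0762153 ] 1.134749273662004
[ 541.17519197 -253.90636194  179.7493834 ] 5.3
```

View pics/s3.png

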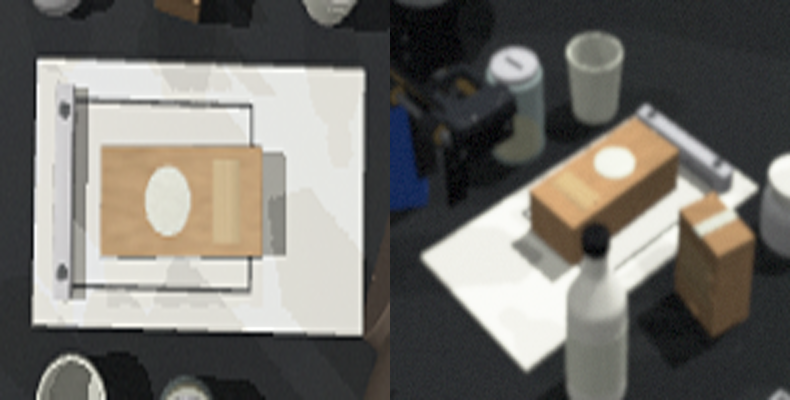

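The carton lies flat with its window up in the outline: in the top crop its top end is at (102,200) and its foot at (262,200), past the near line at column 250. It's about 35 mm short of the stop and nearly square. Next, lower the hand behind the foot.

Emit:
{"method": "jog_arm", "body": {
  "motion": [
    [[40,0,0],0],
    [[75,-1,25],0],
    [[80,-2,70],0],
    [[80,-2,110],0],
    [[80,-2,135],0]
  ]
}}

```text
t: 5.8
eef_pos: [538.1, -173.4, 42.4]
tcp_rot: [-3.14, -0.001, 1.576]
ft_force: [-0.4, -0.8, 0.8]
opening: 0.5
grip_force: 0.0
```

Emit:
{"method": "jog_arm", "body": {
  "motion": [
    [[15,0,0],0],
    [[30,0,0],0],
    [[42,0,0],0],
    [[50,0,0],0],
    [[58,0,0],0]
  ]
}}

```text
t: 6.3
eef_pos: [539.2, -115.8, 45.9]
tcp_rot: [3.139, 0.001, 1.576]
ft_force: [0.8, -3.4, 1.6]
opening: 0.501
grip_force: 1.4
```

Emit:
{"method": "jog_arm", "body": {
  "motion": [
    [[5,0,0],0],
    [[10,0,0],0],
    [[15,0,0],0],
    [[20,0,0],0],
    [[24,0,0],0]
  ]
}}

```text
t: 6.8
eef_pos: [538.4, -92.2, 44.6]
tcp_rot: [-3.141, 0.0, 1.575]
ft_force: [0.2, -2.8, 1.6]
opening: 0.5
grip_force: 1.4
```

Emit:
{"method": "jog_arm", "body": {
  "motion": [
    [[1.5,0,0],0],
    [[3,0,0],0],
    [[4.5,0,0],0]
  ]
}}

```text
t: 7.1
eef_pos: [538.4, -88.0, 44.6]
tcp_rot: [-3.141, 0.0, 1.575]
ft_force: [0.1, -2.2, 2.2]
opening: 0.501
grip_force: 1.3
```

Emit:
{"method": "jog_arm", "body": {
  "motion": [
    [[1,0,0],0],
    [[2,0,0],0],
    [[3,0,0],0]
  ]
}}

```text
t: 7.4
eef_pos: [538.5, -87.3, 44.8]
tcp_rot: [3.141, 0.003, 1.575]
ft_force: [-6.2, -31.9, 3.9]
opening: 0.501
grip_force: 15.9
```

Force rose to 32 N, so the carton is on the stop. Back off.

Emit:
{"method": "jog_arm", "body": {
  "motion": [
    [[-3,0,0],0],
    [[-10,0,0],0],
    [[-30,0,0],0],
    [[-60,0,0],0],
    [[-80,0,0],0]
  ]
}}

```text
t: 7.9
eef_pos: [538.6, -166.3, 44.5]
tcp_rot: [-3.141, -0.0, 1.575]
ft_force: [0.6, -0.2, -0.6]
opening: 0.5
grip_force: 0.0
```

Emit:
{"method": "jog_arm", "body": {
  "motion": [
    [[0,0,-40],0],
    [[0,0,-80],0],
    [[0,0,-120],0],
    [[-30,0,-135],0],
    [[-60,0,-135],0]
  ]
}}

```text
t: 8.4
eef_pos: [539.8, -225.6, 182.5]
tcp_rot: [3.138, 0.002, 1.577]
ft_force: [1.2, -0.3, -0.2]
opening: 0.498
grip_force: 0.0
```

```bash
python3 - <<'E'
from h import *
p=read_camera("top");q=read_camera("side")
cv2.imwrite("pics/s4.png",np.hstack([cv2.resize(p["img"][165:265,255:405],None,fx=2.6,fy=4,interpolation=cv2.INTER_CUBIC),cv2.resize(q["img"][160:320,200:400],(400,400),interpolation=cv2.INTER_CUBIC)]))
for pm in([(x,r["region"].astype(float))] for x in(p,q) for r in cut_out("carton",x)):
    v,c=fit(pm,np.array([541.,10,1.58]),(180,80,50))
    if c<400: print(v,c,w2b(v),np.degrees(v[2]-BY))
print(state()["eef_pos"],state()["t"])
E
```

```text
[538.97090314  14.6897521    1.57508008] 103.39607843137256 [55.20491752  6.76193601] 1.0054412147179126
[537.9665854   15.63224713   1.5801325 ] 173.32156862745097 [56.13400825  7.77866676] 1.2949234041171271
[ 538.52083936 -225.02117403  179.16498599] 8.6
```

View pics/s4.png

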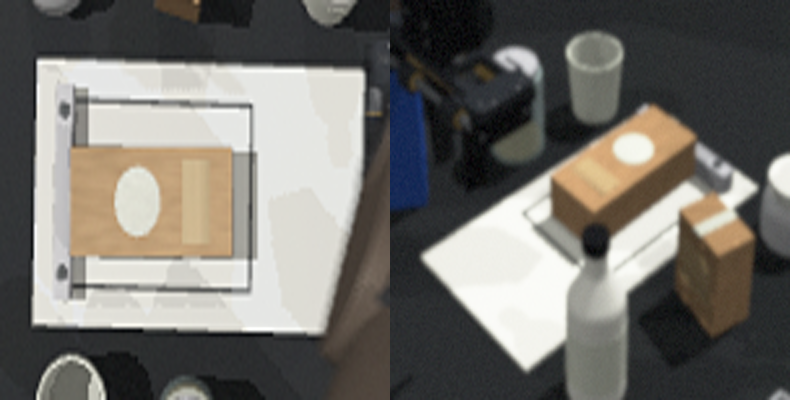

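The top end is flat against the stop (crop column 72) and the foot (232) is inside the near line (250). The window is up and the hand is clear.

```bash
python3 -c "from cell import job_done; print(job_done())"
```

```text
the job is handed in; nothing more can be done
None
```

The job is handed in: by camera the carton lies flat, window up, inside the outline with its top end against the stop (about 1° off square), the bystanders in view look undisturbed, and the hand is clear at 8.6 s; no verdict came back.

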